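Hang the sample-bottle carrier on the gravity rail

ROBOT

A 7-joint arm with a two-finger parallel gripper is mounted at the origin on the work surface. World frame = base frame: x ahead of the robot, y to its left, z up, the work surface at z = 0. Lengths are in m, angles in rad, forces in N, time in s.
With the tool pointing down it reaches from about 0.425 to 0.875 m from the base axis. Payload 4.7 kg.
Tool frame: the origin (TCP) lies at the very end of the fingers, on their centre line; the grasp point (between the pads) lies 19 mm behind it; z points along the fingers, y is the line along which they close (so a half turn about z gives the same grasp; the last joint's range is limited). The gripper opens to 87 mm and grips with 3 to 60 N. Pads are 19 mm wide; open, the fingers measure 117 mm over their backs; the gripper's body (75 mm by 190 mm) begins 51 mm behind the grasp point.
Start: joints at [1.352, 0.321, -0.07, 1.45, 0.023, 1.371, -0.057], TCP at [0.15, -0.632, 0.201] pointing down, gripper open.
Joint ranges: [-2.86, 2.86], [-0.3, 2.09], [-1.38, 1.24], [0.06, 2.45], [-1.56, 4.7], [0.09, 2.05], [-2.69, 2.69]. Speed limits (rad/s): [2.57, 2.57, 3.14, 3.14, 3.14, 3.14, 3.14].

INTERFACE

Orientations are given as a rotation vector (axis times angle).
In Python, from bench import ctrl gives the robot as it stands.
- The arm moves only by the tool jog_arm, never from a script. Its argument "commands" is a list of rows, each a list of 7 numbers: the opening, from 0 (shut) to 1 (fully open), then the shift along the world's x, y, z scaled (see below), then the turn, a rotation vector about the world's x, y, z scaled (see below). A call has exactly 5 rows; each row is the pose to reach, as a shift and turn from the pose commanded when the call began; what a row does not reach only later rows make up. The controller multiplies each number of a shift by 0.5 m and each number of a turn by 30 degrees. A row lasts 1/12 s, in which the tool goes at most 41.7 mm and 7.16 degrees, less where a joint would pass 70% of its speed; a pose out of reach is approached as far as the arm can. A call with a number of a shift or a turn outside -1 to 1 is refused whole. A call with a gripper value outside its range is refused whole. The fingers move at their own pace and stop on an object; "grip_force" is the grip in N (left out, the last holds). Time passes only in rows, so rows that repeat a pose let the fingers close, or fill a call up. It gives the time, the measured TCP pose, the force, the opening and the grip force at its end, in the units of the state.
- ctrl.get_state(): the state, without advancing time (a new reading comes with each control period).
- ctrl.get_image(name): name is "side" or "top"; returns a dict with "frame" (420x560x3 uint8, red, green, blue), "vfov" (degrees; the focal length in pixels is half the picture's height over the tangent of half this angle, whatever the lens; pixels are square), "cx", "cy" (the principal point, pixels), "camera_from_world" (4x4, takes a point from world to camera coordinates). Camera axes: x right, y down, z forward; pixel columns grow to the right and rows downward; lengths in m; the calibration is good to about 2 mm. A picture is of the moment at which its call begins. There is no depth.
- ctrl.close_job(): hands the job in; it is judged then, once.
The state is a dict: "time": time; "joint_positions": joint angles; "qd": joint speeds; "joint_torque": joint torques, N m; "position": TCP position; "tool_rot": TCP orientation; "ft_force": force on the tool from outside, world axes, zero at the start; "torque": the same for the moment, N m; "grip_width": opening from 0.0 (shut) to 1.0 (fully open); "grip_force": force on a finger pad.
Only numpy, scipy, OpenCV 4.12 (cv2) and the standard library are available. Lean on these libraries where they do the work, as an engineer would, in place of code of your own. Each camera call takes 0.05 s, during which the arm holds its last target. There are 200 camera calls.

TASK

Lift the hooked bottle carrier out of its storage block by the tab at its top and stand it upright on the bench top, letting go of it. Then take it again by its front handle, bring it in under the clear cover, hang both its hooks on the upper half of the sloping rail and let go, so that it runs down by itself and comes to rest against the stop; do not push it down the rail. Leave the plain caddy, the bottle, the beaker, the dish, the jar and the brush where they are.

Things in the scene. Friction and masses are not known exactly. Their poses are not given: they have to be found in the camera images.
- carrier: Hooked carrier, about 0.32 kg: white block 50 (x) x 90 (y) x 45 mm high (x -20 to +30 mm) with two amber bottles (tops at 76 mm), black handle in front, upright aluminium plate (x -17 to -11 mm, 90 mm wide, up to z 136 mm) with two hooks and a tab. Origin on its underside below the centre of mass; x points away from the handle, y along the line of hooks, z up. It starts in 'store', 10 mm above the bench.
- tab (a point): Grip point of the carrier's top tab: the tab is 6 mm thick (x), 32 mm wide (y), its top 162 mm above the underside; this point is 16 mm below the tab's top, at x = -14 mm, z = 146 mm of the carrier. Between the two hooks beside it 62 mm are free.
- handle (a point): Grip point on the carrier's handle, a level black bar along the carrier's x, 14 mm wide (y), 24 mm high, from x = -20 to -130 mm; this point is its centre line at x = -105 mm, z = 34 mm. It lies sunk in the storage block, out of reach, until the carrier is lifted out.
- hooks (a point): Point of the carrier midway between its hooks on their roof (x 0, y 0, z 130 mm); it lies on the rail's top face when hung. Hooks: two straps 14 mm wide at y = +-38 mm from the plate's top to x = +17 mm, with a 24 mm lip down at x 11 to 17 mm: each a downward-open channel 22 mm wide, x -11 to +11 mm, roof at z 130 mm, lip's lower edge at z 106 mm.
- bar: Sloping rail: slippery steel bar 12 mm wide (x), 16 mm high, 370 mm long, falling 0.22 rad (13 degrees) towards the robot's right; top face 0.16 to 0.25 m above the bench. Origin on its top face at the rubber stop at the lower end; y runs up the bar, x across it away from the robot, z square to the top face. Hung against the stop, the hooks point is at y = 45 mm; let go higher up, it slides down in 1 to 2 s and sways a little.
- cover (a point): Middle of the underside of the clear cover over the rail, 92 mm above the bar's top face and parallel to it, 46 mm wide (bar x = -20 to +26 mm), along the whole bar: no room for a gripper from above. The carrier goes in between bar and cover from the robot's side, held by its handle.
- stand: The rail's fixed stand: origin on the bench below the bar's middle, axes as the bar but level. 30 mm posts at both ends of the bar (y = +-195 mm), up to the cover; grey base plate 10 mm thick, x -50 to +110 mm, y +-230 mm. The rubber stop at the lower post is 44 mm wide and stands 27 mm above the bar's top face.
- store: Fixed grey storage block holding the carrier at the start, 215 x 150 mm, 80 mm high, axes as the carrier in it: x -155 to +60 mm, y +-75 mm from its origin on the bench. A cavity with 4 mm play around the carrier's white block and a 30 mm wide slot for the handle; floor 10 mm above the bench. The carrier leaves it straight up, by over 80 mm.
- store2: A second storage block of the same size and shape, which holds the plain caddy.
- plain_caddy: Bystander in store2: the same white block with two bottles and a plate, but with no hooks and no handle, only an upright black round knob on top (165 mm high in all). Origin on the underside.
- bottle: Bystander: white bottle, 60 mm across, 125 mm high; origin on the underside.
- beaker: Bystander: glass beaker, 72 mm across, 85 mm high; origin on the underside.
- dish: Bystander: flat glass dish 90 mm across, 16 mm high, lying in front of the rail's lower part; origin on the underside.
- jar: Bystander: amber jar 64 mm across, 75 mm high; origin on the underside.
- brush: Bystander: brush 170 mm long lying on the left; origin on the underside.

How it is judged:
By the outcome, as a careful person would: the job done as asked, in the order asked, and still so for the second after the job is handed in, with the robot touching nothing.
It also fails if it takes over 61 s, if anything falls off the work surface, if the arm or the gripper's body presses on something with over 40 N, if the wrist force passes 120 N, or if a joint passes its speed limit or range.

## Working session

There is one attempt and no reset: what is moved stays moved. The work goes in short steps, Python scripts to look and compute and a tool call to move; the robot and the scene stay as the last step left them, time stands still between calls to the robot, and variables do not carry over. Pictures are saved under pics/ and viewed, at most 10 in all, crops included, and the job is handed in when it is done.

Besides the shell and the picture viewer there is one more tool, called after "Call:" by a JSON object that holds its "fn" and its "kwargs". jog_arm: Moves the arm, as the interface text tells. Shifts and turns lie within -1 to 1; 1 stands for 0.5 m of shift or 30 degrees of turn. Its arguments: {"type":"object","properties":{"commands":{"type":"array","items":{"type":"array","items":{"type":"number","minimum":-1,"maximum":1}}},"grip_force":{"type":"number"}},"required":["commands"]}

```bash
ls; mkdir -p pics; cat > h.py <<'E'
import numpy as np,cv2
from bench import ctrl
from scipy.spatial.transform import Rotation as R
def img(name,fn=None):
    d=ctrl.get_image(name)
    if fn: cv2.imwrite('pics/'+fn,d['frame'][:,:,::-1])
    return d
def f(d): return d['frame'].shape[0]/2/np.tan(np.radians(d['vfov'])/2)
def ray(d,u,v):
    T=np.array(d['camera_from_world']);r=np.array([(u-d['cx'])/f(d),(v-d['cy'])/f(d),1.])
    return -T[:3,:3].T@T[:3,3],T[:3,:3].T@r
def onz(d,u,v,z):
    o,r=ray(d,u,v);return o+r*(z-o[2])/r[2]
def two(d1,p1,d2,p2):
    o1,r1=ray(d1,*p1);o2,r2=ray(d2,*p2)
    s=np.linalg.lstsq(np.c_[r1,-r2],o2-o1,rcond=None)[0]
    a=o1+s[0]*r1;b=o2+s[1]*r2
    return (a+b)/2,np.linalg.norm(a-b)
def proj(d,p):
    T=np.array(d['camera_from_world']);c=T[:3,:3]@np.array(p)+T[:3,3]
    return np.array([d['cx']+f(d)*c[0]/c[2],d['cy']+f(d)*c[1]/c[2]])
E
python3 - <<'E'
from h import *
np.set_printoptions(precision=4,suppress=True)
for n in('top','side'):
    d=img(n,n+'0.png');o,r=ray(d,d['cx'],d['cy']);print(n,d['vfov'],d['cx'],d['cy'],o,r)
s=ctrl.get_state();print(s['time'],s['position'],s['tool_rot'],s['ft_force'],s['grip_width'])
print(R.from_rotvec(s['tool_rot']).as_matrix())
E
```

```text
pics
top 51.33956780019511 280.0130654748771 208.74595678266544 [0.4204 0.0029 1.3678] [ 0.0825 -0.0165 -0.9965]
side 48.523692777329984 280.5535671464686 219.27594097641494 [0.4465 1.0098 1.3607] [ 0.0446 -0.652  -0.7569]
0.1 [ 0.1498 -0.632   0.2001] [-3.1187 -0.3648  0.0005] [-0.3307  0.4273  0.1622] 0.995314944051031
[[ 0.973   0.2308 -0.0005]
 [ 0.2308 -0.973   0.0016]
 [-0.0001 -0.0017 -1.    ]]
```

View pics/top0.png

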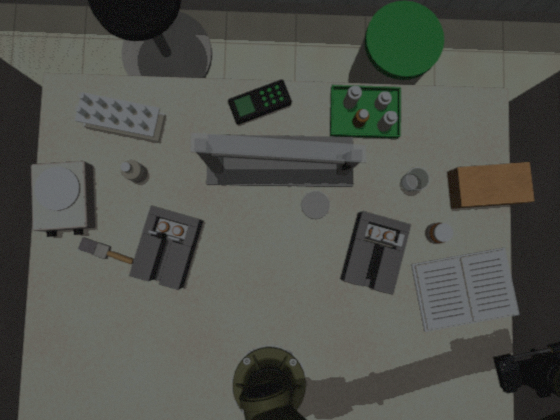

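View pics/side0.png

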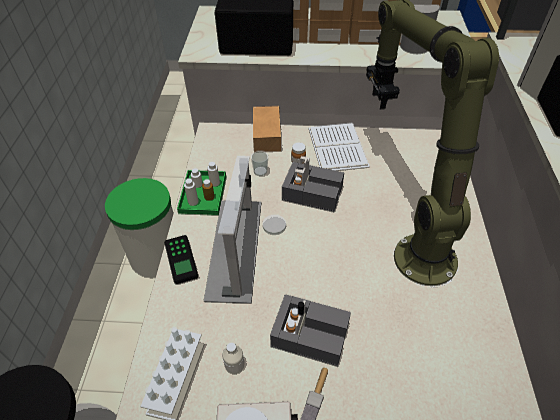

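The top view shows the storage blocks at about (165,247) and (376,252) and the rail at (278,155). The side view shows the same blocks at (311,328) and (313,186). I'll zoom in to tell the carrier from the caddy.

```bash
python3 - <<'E'
import cv2,numpy as np
t=cv2.imread('pics/top0.png');s=cv2.imread('pics/side0.png')
z=lambda a,x,y,w,h:cv2.resize(np.clip(a[y:y+h,x:x+w].astype(float)*1.5,0,255).astype('uint8'),(400,300),interpolation=cv2.INTER_CUBIC)
o=np.vstack([np.hstack([z(t,120,197,100,75),z(t,330,205,100,75)]),np.hstack([z(s,260,285,100,75),z(s,265,150,100,75)])])
cv2.imwrite('pics/zoom.png',o)
E
```

```text
(no output)
```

View pics/zoom.png

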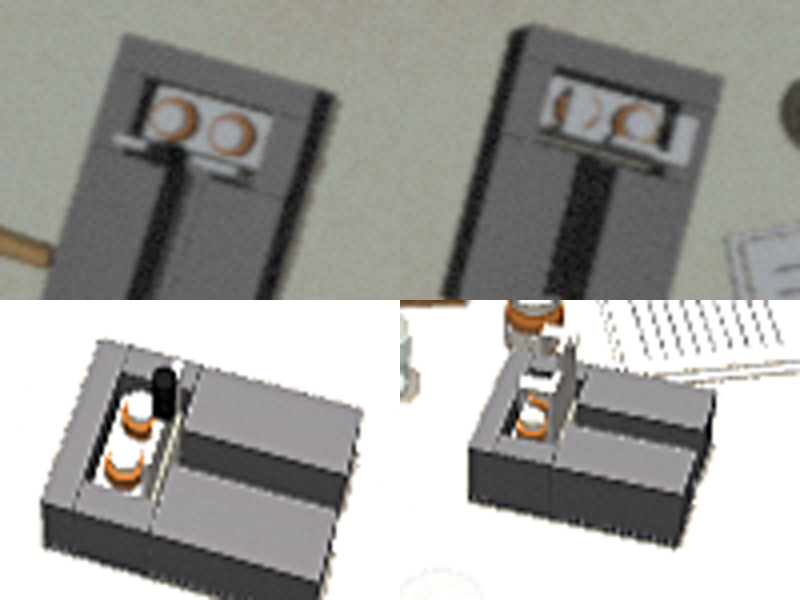

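The right-hand block (top view about (376,252)) holds the hooked carrier. The left one has the black knob, so that is the caddy. Next I'll measure the store, the rail stand and the carrier's tab.

```bash
cat > m.py <<'E'
from h import *
np.set_printoptions(precision=4,suppress=True)
t=cv2.imread('pics/top0.png');print('cols',[t[y,x].tolist() for x,y in[(400,240),(365,255),(350,255),(390,275),(300,180),(300,165),(280,152),(250,148),(300,200)]])
s=cv2.imread('pics/side0.png');print('side',[s[y,x].tolist() for x,y in[(325,195),(330,172),(240,280),(255,260),(229,260),(240,200)]])
z=lambda a,x,y,w,h,W,H:cv2.resize(np.clip(a[y:y+h,x:x+w].astype(float)*1.3,0,255).astype('uint8'),(W,H),interpolation=cv2.INTER_CUBIC)
cv2.imwrite('pics/rail.png',np.vstack([z(t,185,120,200,75,800,300),np.hstack([z(s,190,150,100,75,400,300),z(s,190,230,100,75,400,300)])]))
E
python3 m.py
```

```text
cols [[111, 109, 106], [65, 64, 67], [38, 39, 39], [66, 65, 67], [49, 50, 49], [78, 77, 77], [100, 99, 97], [99, 98, 96], [98, 107, 106]]
side [[101, 100, 101], [103, 102, 103], [57, 59, 62], [50, 50, 52], [79, 83, 85], [160, 159, 158]]
```

View pics/rail.png

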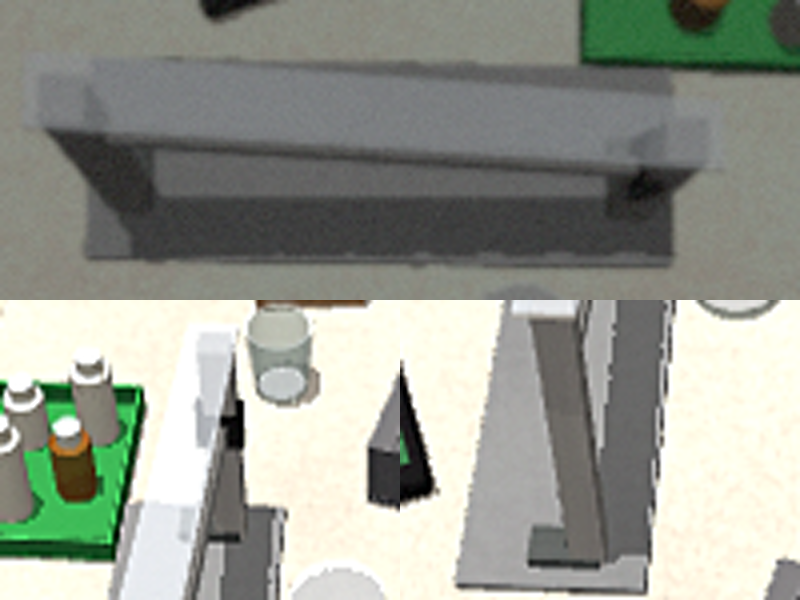

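The rail close-up shows the base plate's near corners at top-view (206.75,184.5) and (352.5,186). The near-left post's base corner is at side-view (251.25,302.5). The cover slopes down to the right.

```bash
cat > m2.py <<'E'
from h import *
np.set_printoptions(precision=4,suppress=True)
T=img('top');S=img('side')
A=[onz(T,206.75,184.5,.01),onz(T,352.5,186,.01),onz(T,207.5,134.5,.01),onz(S,251.25,302.5,.01),onz(S,204.5,301.25,.01)]
for a in A:print('base',a[:2])
n=A[1]-A[0];print('len',np.linalg.norm(n),'yaw',np.degrees(np.arctan2(n[0],-n[1])))
def mask(d,lo,hi,roi,z):
    g=cv2.GaussianBlur(d['frame'],(3,3),0).astype(int)
    m=((g.min(2)>lo)&(g.max(2)<hi)).astype('uint8')
    k=np.zeros_like(m);x,y,w,h=roi;k[y:y+h,x:x+w]=1;m=m*k
    m=cv2.morphologyEx(m,cv2.MORPH_OPEN,np.ones((3,3)));m=cv2.morphologyEx(m,cv2.MORPH_CLOSE,np.ones((9,9)))
    c=max(cv2.findContours(m,0,2)[0],key=cv2.contourArea)
    w=np.array([onz(d,*p,z)[:2]*1000 for p in c[:,0].astype(float)],dtype=np.float32)
    hull=cv2.convexHull(w);r=cv2.minAreaRect(hull);return r,cv2.boxPoints(r)
for d,lo,hi,roi in((T,52,85,(335,200,85,105)),(S,84,125,(275,150,75,65))):
    r,b=mask(d,lo,hi,roi,.08);print('store',r,'\n',b)
E
python3 m2.py
```

```text
base [0.6024 0.2112]
base [ 0.611  -0.2453]
base [0.7612 0.2153]
base [0.6021 0.2156]
base [0.7581 0.2192]
len 0.4566405333234363 yaw 1.0815362122846535
store ((406.34783935546875, -308.5342712402344), (148.83506774902344, 217.02490234375), 76.1048355102539) 
 [[ 283.1397 -354.7153]
 [ 493.8138 -406.8329]
 [ 529.556  -262.3533]
 [ 318.8819 -210.2356]]
store ((406.03643798828125, -319.856689453125), (169.22454833984375, 212.6897735595703), 75.87381744384766) 
 [[ 282.257  -375.956 ]
 [ 488.5152 -427.8647]
 [ 529.8159 -263.7574]
 [ 323.5577 -211.8487]]
```

```bash
python3 - <<'E'
from h import *
np.set_printoptions(precision=4,suppress=True)
T=img('top');S=img('side')
print('cover left front',two(T,(191.25,151.25),S,(236,234)))
print('cover right front',two(T,(363,161.5),S,(248.5,158)))
def C(p):
    return np.array([.4524,-.3199,.01])+R.from_euler('z',-13.9,degrees=True).apply(np.array(p)/1000)
for n,p in(('tab top',(-14,0,162)),('hookL',(17,38,136)),('hookR',(17,-38,136))):print(n,C(p),proj(T,C(p)),proj(S,C(p)))
s=ctrl.get_state();print(s['position'],s['time'])
# tool y along carrier x
g=np.degrees(np.arctan2(-.973,.2308));print(g)
E
```

```text
cover left front (array([0.631 , 0.1987, 0.3496]), np.float64(0.007213218735370004))
cover right front (array([ 0.6424, -0.2279,  0.2506]), np.float64(0.00040424390274118))
tab top [ 0.4388 -0.3165  0.172 ] [388.4323 241.1148] [305.7332 159.7084]
hookL [ 0.478  -0.2871  0.146 ] [375.621  226.9093] [294.9799 169.737 ]
hookR [ 0.4598 -0.3609  0.146 ] [401.734  234.1315] [300.3917 156.882 ]
[ 0.1499 -0.6323  0.2007] 0.3
-76.65580830730704
```

Call:
{"fn": "jog_arm", "kwargs": {"commands": [[1,0.055,0.06,0.01,0,0,0.2],[1,0.11,0.12,0.02,0,0,0.4],[1,0.165,0.18,0.03,0,0,0.6],[1,0.22,0.24,0.035,0,0,0.8],[1,0.276,0.3,0.04,0,0,1.0]], "grip_force": 30}}

```text
time: 0.72
position: [0.2889, -0.4811, 0.2215]
tool_rot: [2.916, 1.167, -0.0]
ft_force: [1.9, -0.3, -0.7]
grip_width: 1.001
grip_force: 0.0
```

Call:
{"fn": "jog_arm", "kwargs": {"commands": [[1,0.055,0.06,0,0,0,0.2],[1,0.11,0.12,0,0,0,0.4],[1,0.165,0.18,0,0,0,0.6],[1,0.22,0.24,0,0,0,0.8],[1,0.276,0.3,0,0,0,1.0]]}}

```text
time: 1.13
position: [0.4268, -0.3309, 0.2214]
tool_rot: [2.515, 1.882, -0.0]
ft_force: [0.8, -0.3, -0.3]
grip_width: 1.001
grip_force: 0.0
```

Call:
{"fn": "jog_arm", "kwargs": {"commands": [[1,0.013,0.015,0,0,0,0.046],[1,0.026,0.031,0,0,0,0.092],[1,0.026,0.031,0,0,0,0.092],[1,0.026,0.031,0,0,0,0.092],[1,0.026,0.031,0,0,0,0.092]]}}

```text
time: 1.55
position: [0.4375, -0.319, 0.2209]
tool_rot: [-2.478, -1.931, 0.002]
ft_force: [-0.6, 0.1, 0.3]
grip_width: 1.001
grip_force: 0.0
```

```bash
cat > st.py <<'E'
from h import *
np.set_printoptions(precision=4,suppress=True)
s=ctrl.get_state();print(s['time'],s['position'],s['ft_force'],s['grip_width'],s['joint_positions'])
M=R.from_rotvec(s['tool_rot']).as_matrix();print(M, 'y ang',np.degrees(np.arctan2(M[1,1],M[0,1])))
E
python3 st.py; python3 - <<'E'
import sys;sys.path.insert(0,'.')
from h import *
import os;os.chdir('.')
T=img('top');S=img('side')
z=lambda d,x,y,w,h:cv2.resize(np.clip(d['frame'][y:y+h,x:x+w,::-1].astype(float)*1.4,0,255).astype('uint8'),(400,600//2),interpolation=cv2.INTER_CUBIC)
cv2.imwrite('pics/z2.png',np.hstack([z(T,340,190,100,75),z(S,255,110,100,75)]))
E
```

```text
1.55 [ 0.4375 -0.319   0.2209] [-0.5582  0.1258  0.3235] 1.0005198966368425 [ 0.9986  0.1046 -0.448   1.6792  0.0471  1.3687  0.2968]
[[ 0.244   0.9698 -0.0008]
 [ 0.9698 -0.244  -0.0006]
 [-0.0008 -0.0006 -1.    ]] y ang -14.124598702243016
```

View pics/z2.png

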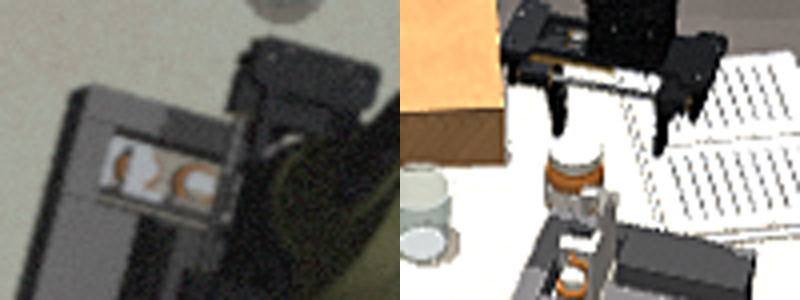

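The gripper is centred above the tab: in the zoom, the finger midpoint is at (609,140) with the tab just below at (603,192). Now I'll descend and grip.

Call:
{"fn": "jog_arm", "kwargs": {"commands": [[1,0.002,0.005,-0.04,0,0,0],[1,0.002,0.005,-0.08,0,0,0],[1,0.002,0.005,-0.12,0,0,0],[1,0.002,0.005,-0.15,0,0,0],[1,0.002,0.005,-0.162,0,0,0]]}}

```text
time: 2.07
position: [0.4377, -0.3148, 0.1376]
tool_rot: [-2.473, -1.931, 0.002]
ft_force: [-0.4, -0.1, -0.1]
grip_width: 0.998
grip_force: 0.0
```

Call:
{"fn": "jog_arm", "kwargs": {"commands": [[0.4,0,0,0,0,0,0],[0.2,0,0,0,0,0,0],[0,0,0,0,0,0,0],[0,0,0,0,0,0,0],[0,0,0,0,0,0,0]], "grip_force": 30}}

```text
time: 2.48
position: [0.4405, -0.315, 0.1411]
tool_rot: [2.473, 1.935, 0.001]
ft_force: [-0.6, 0.6, 0.7]
grip_width: 0.708
grip_force: 0.0
```

Call:
{"fn": "jog_arm", "kwargs": {"commands": [[0,0,0,0,0,0,0],[0,0,0,0,0,0,0],[0,0,0,0,0,0,0],[0,0,0,0,0,0,0],[0,0,0,0,0,0,0]]}}

```text
time: 2.9
position: [0.4399, -0.3145, 0.1401]
tool_rot: [2.474, 1.936, -0.0]
ft_force: [0.4, -0.3, -0.4]
grip_width: 0.324
grip_force: 0.0
```

Call:
{"fn": "jog_arm", "kwargs": {"commands": [[0,0,0,0,0,0,0],[0,0,0,0,0,0,0],[0,0,0,0,0,0,0],[0,0,0,0,0,0,0],[0,0,0,0,0,0,0]]}}

```text
time: 3.32
position: [0.4401, -0.3145, 0.1401]
tool_rot: [2.474, 1.936, 0.0]
ft_force: [0.6, 0.7, -1.1]
grip_width: 0.066
grip_force: 30.0
```

Call:
{"fn": "jog_arm", "kwargs": {"commands": [[0,0,0,0.005,0,0,0],[0,0,0,0.015,0,0,0],[0,0,0,0.03,0,0,0],[0,0,0,0.045,0,0,0],[0,0,0,0.06,0,0,0]]}}

```text
time: 3.73
position: [0.4399, -0.3145, 0.1709]
tool_rot: [2.474, 1.936, 0.0]
ft_force: [0.6, 0.9, -3.8]
grip_width: 0.067
grip_force: 30.0
```

Call:
{"fn": "jog_arm", "kwargs": {"commands": [[0,0,0,0.03,0,0,0],[0,0,0,0.065,0,0,0],[0,0,0,0.105,0,0,0],[0,0,0,0.14,0,0,0],[0,0,0,0.16,0,0,0]]}}

```text
time: 4.15
position: [0.4409, -0.315, 0.2532]
tool_rot: [2.471, 1.934, 0.001]
ft_force: [1.0, -0.2, -3.9]
grip_width: 0.065
grip_force: 30.0
```

Call:
{"fn": "jog_arm", "kwargs": {"commands": [[0,0.002,0.01,0.01,0,0,0.02],[0,0.007,0.035,0.02,0,0,0.05],[0,0.015,0.075,0.02,0,0,0.1],[0,0.026,0.125,0.02,0,0,0.14],[0,0.038,0.18,0.02,0,0,0.18]]}}

```text
time: 4.57
position: [0.4588, -0.2209, 0.259]
tool_rot: [-2.375, -2.053, 0.0]
ft_force: [-0.2, 0.6, -3.7]
grip_width: 0.063
grip_force: 30.0
```

Call:
{"fn": "jog_arm", "kwargs": {"commands": [[0,0.012,0.06,0,0,0,0.03],[0,0.025,0.12,0,0,0,0.06],[0,0.037,0.18,0,0,0,0.1],[0,0.05,0.24,0,0,0,0.13],[0,0.062,0.3,0,0,0,0.16]]}}

```text
time: 4.98
position: [0.489, -0.0692, 0.2591]
tool_rot: [-2.285, -2.154, 0.001]
ft_force: [0.4, 0.1, -4.5]
grip_width: 0.064
grip_force: 30.0
```

Call:
{"fn": "jog_arm", "kwargs": {"commands": [[0,0.012,0.06,0,0,0,0.03],[0,0.025,0.12,0,0,0,0.06],[0,0.038,0.18,0,0,0,0.1],[0,0.05,0.23,0,0,0,0.13],[0,0.06,0.28,0,0,0,0.14]]}}

```text
time: 5.4
position: [0.5181, 0.0707, 0.2593]
tool_rot: [-2.204, -2.237, 0.001]
ft_force: [0.4, -0.2, -4.0]
grip_width: 0.062
grip_force: 30.0
```

Call:
{"fn": "jog_arm", "kwargs": {"commands": [[0,0.006,0.035,0,0,0,0.01],[0,0.01,0.055,0,0,0,0.02],[0,0.012,0.069,0,0,0,0.02],[0,0.012,0.069,0,0,0,0.02],[0,0.012,0.069,0,0,0,0.02]]}}

```text
time: 5.82
position: [0.5253, 0.0997, 0.2597]
tool_rot: [2.2, 2.243, -0.002]
ft_force: [-0.2, -0.2, -4.2]
grip_width: 0.062
grip_force: 30.0
```

```bash
python3 st.py; python3 - <<'E'
from h import *
img('side','carry_s.png')
E
```

```text
5.8167 [0.5253 0.0997 0.2597] [-0.1544 -0.2314 -4.1676] 0.06216554786326393 [ 0.5586  0.1133 -0.8539  1.6207  0.0868  1.4479 -0.2833]
[[-0.0196  0.9998 -0.001 ]
 [ 0.9998  0.0196 -0.0011]
 [-0.0011 -0.001  -1.    ]] y ang 1.1212891877566684
```

View pics/carry_s.png

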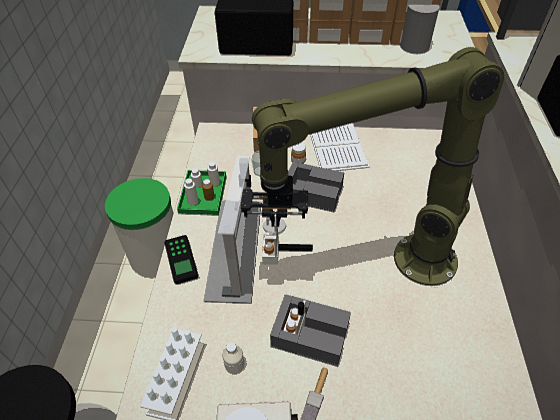

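The carrier hangs level, with its block at about (270,248) and handle at (297,248), clear of the rail. I'll move back 10 mm and set it down.

Call:
{"fn": "jog_arm", "kwargs": {"commands": [[0,-0.01,0,-0.02,0,0,0],[0,-0.02,0,-0.06,0,0,0],[0,-0.02,0,-0.11,0,0,0],[0,-0.02,0,-0.16,0,0,0],[0,-0.02,0,-0.2,0,0,0]]}}

```text
time: 6.28
position: [0.5153, 0.0977, 0.1584]
tool_rot: [2.203, 2.239, -0.003]
ft_force: [-0.7, -0.5, -4.0]
grip_width: 0.062
grip_force: 30.0
```

Call:
{"fn": "jog_arm", "kwargs": {"commands": [[0,0,0,-0.02,0,0,0],[0,0,0,-0.035,0,0,0],[0,0,0,-0.045,0,0,0],[0,0,0,-0.052,0,0,0],[0,0,0,-0.055,0,0,0]]}}

```text
time: 6.7
position: [0.5165, 0.0999, 0.133]
tool_rot: [2.2, 2.242, 0.001]
ft_force: [-0.4, 0.0, -3.4]
grip_width: 0.066
grip_force: 30.0
```

Call:
{"fn": "jog_arm", "kwargs": {"commands": [[0,0,0,-0.002,0,0,0],[0,0,0,-0.004,0,0,0],[0,0,0,-0.004,0,0,0],[0,0,0,-0.004,0,0,0],[0,0,0,-0.004,0,0,0]]}}

```text
time: 7.12
position: [0.5161, 0.1001, 0.1309]
tool_rot: [2.2, 2.242, 0.001]
ft_force: [-0.3, 0.1, -4.0]
grip_width: 0.067
grip_force: 30.0
```

Call:
{"fn": "jog_arm", "kwargs": {"commands": [[0,0,0,-0.001,0,0,0],[0,0,0,-0.002,0,0,0],[0,0,0,-0.003,0,0,0],[0,0,0,-0.003,0,0,0],[0,0,0,-0.003,0,0,0]]}}

```text
time: 7.53
position: [0.5165, 0.1002, 0.1304]
tool_rot: [2.199, 2.242, 0.001]
ft_force: [-2.8, -0.8, 5.5]
grip_width: 0.067
grip_force: 30.0
```

Contact with the bench shows in the force. Letting go.

Call:
{"fn": "jog_arm", "kwargs": {"commands": [[0.6,0,0,0.001,0,0,0],[0.6,0,0,0.001,0,0,0],[0.6,0,0,0.001,0,0,0],[0.6,0,0,0.001,0,0,0],[0.6,0,0,0.001,0,0,0]]}}

```text
time: 7.95
position: [0.5161, 0.1, 0.1296]
tool_rot: [2.2, 2.243, 0.001]
ft_force: [0.0, -0.3, 0.2]
grip_width: 0.358
grip_force: 0.0
```

Call:
{"fn": "jog_arm", "kwargs": {"commands": [[0.7,0,0,0.03,0,0,0],[0.8,0,0,0.07,0,0,0],[0.9,0,0,0.12,0,0,0],[1,0,0,0.17,0,0,0],[1,0,0,0.21,0,0,0]]}}

```text
time: 8.37
position: [0.5163, 0.1002, 0.2364]
tool_rot: [2.199, 2.242, 0.002]
ft_force: [0.6, 0.2, 0.0]
grip_width: 0.736
grip_force: 0.0
```

Call:
{"fn": "jog_arm", "kwargs": {"commands": [[1,-0.08,-0.02,0,0,0,0.2],[1,-0.15,-0.04,0,0,0,0.4],[1,-0.19,-0.05,0,0,0,0.6],[1,-0.19,-0.05,0,0,0,0.8],[1,-0.19,-0.05,0,0,0,1]]}}

```text
time: 8.78
position: [0.4202, 0.0742, 0.2349]
tool_rot: [1.538, 2.736, -0.002]
ft_force: [-0.9, -0.3, -0.5]
grip_width: 0.985
grip_force: 0.0
```

```bash
python3 st.py; python3 - <<'E'
from h import *
T=img('top');S=img('side')
z=lambda d,x,y,w,h:cv2.resize(np.clip(d['frame'][y:y+h,x:x+w,::-1].astype(float)*1.4,0,255).astype('uint8'),(400,300),interpolation=cv2.INTER_CUBIC)
cv2.imwrite('pics/z3.png',np.hstack([z(T,200,170,100,75),z(S,240,200,100,75)]))
def C(p): return np.array([.5305,.1005,0])+R.from_euler('z',1.1,degrees=True).apply(np.array(p)/1000)
for p in((-130,0,46),(-105,0,46),(-14,0,162),(30,45,45)):print(p,C(p),proj(T,C(p)),proj(S,C(p)))
E
```

```text
8.7833 [0.4202 0.0742 0.2349] [-0.8605 -0.253  -0.4879] 0.9847103663311577 [ 0.6288 -0.2048 -0.7468  1.8879 -0.1377  1.405   0.4615]
[[-0.5195  0.8544  0.0019]
 [ 0.8544  0.5195 -0.0026]
 [-0.0032  0.0002 -1.    ]] y ang 31.301237510819956
(-130, 0, 46) [0.40052396 0.09800433 0.046     ] [239.98981722 250.5113756 ] [312.97040779 269.65364827]
(-105, 0, 46) [0.42551935 0.09848427 0.046     ] [240.11447487 242.17374074] [305.62637666 269.45191124]
(-14, 0, 162) [0.51650258 0.10023124 0.162     ] [237.57508552 208.91620013] [278.55405218 248.11528379]
(30, 45, 45) [0.55963059 0.14606763 0.045     ] [225.96893772 197.49192595] [265.30940478 279.60092458]
```

View pics/z3.png

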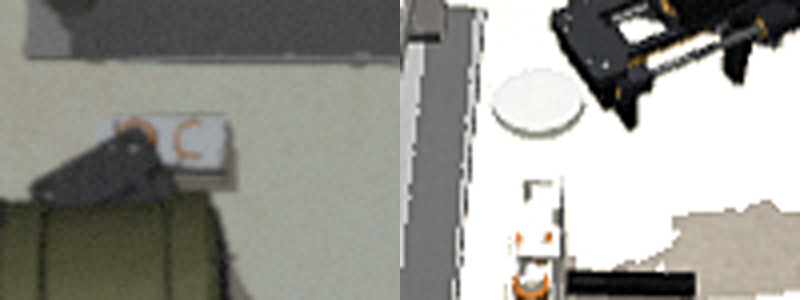

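The carrier stands upright, its handle end at side-view (313.7,271) as predicted. Now to turn the gripper and take the handle.

Call:
{"fn": "jog_arm", "kwargs": {"commands": [[1,0.005,0.01,0,0,0,0.2],[1,0.01,0.02,0,0,0,0.4],[1,0.015,0.03,0,0,0,0.6],[1,0.02,0.04,0,0,0,0.8],[1,0.028,0.047,0,0,0,1]]}}

```text
time: 9.3
position: [0.4351, 0.0993, 0.2345]
tool_rot: [-0.78, -3.043, -0.001]
ft_force: [0.0, 0.6, 0.0]
grip_width: 0.998
grip_force: 0.0
```

Call:
{"fn": "jog_arm", "kwargs": {"commands": [[1,0,0,-0.01,0,0,0.2],[1,0,0,-0.03,0,0,0.4],[1,0,0,-0.06,0,0,0.6],[1,0,0,-0.1,0,0,0.8],[1,0,0,-0.14,0,0,0.99]]}}

```text
time: 9.72
position: [0.4355, 0.0989, 0.164]
tool_rot: [-0.025, 3.141, 0.001]
ft_force: [-0.2, -0.0, -0.1]
grip_width: 1.0
grip_force: 0.0
```

Call:
{"fn": "jog_arm", "kwargs": {"commands": [[1,0,0,-0.02,0,0,0],[1,0,0,-0.02,0,0,0],[1,0,0,-0.02,0,0,0],[1,0,0,-0.02,0,0,0],[1,0,0,-0.02,0,0,0]]}}

```text
time: 10.13
position: [0.4359, 0.0987, 0.1558]
tool_rot: [-0.019, 3.139, 0.0]
ft_force: [-0.1, -0.7, -0.1]
grip_width: 0.997
grip_force: 0.0
```

```bash
python3 st.py
```

```text
10.1333 [0.4359 0.0987 0.1558] [-0.1375 -0.6685 -0.0696] 0.9973818956118071 [ 0.4961 -0.0789 -0.7359  1.9684 -0.0559  1.2301  1.3634]
[[-0.9999 -0.0123  0.0022]
 [-0.0123  0.9999  0.0002]
 [-0.0022  0.0002 -1.    ]] y ang 90.70557326980791
```

Call:
{"fn": "jog_arm", "kwargs": {"commands": [[1,0,0,-0.06,0,0,0.013],[1,0,0,-0.12,0,0,0.013],[1,0,0,-0.18,0,0,0.013],[1,0,0,-0.23,0,0,0.013],[0.9,0,0,-0.26,0,0,0.013]]}}

```text
time: 10.55
position: [0.4341, 0.0982, 0.023]
tool_rot: [0.03, -3.14, -0.0]
ft_force: [0.4, -0.6, 0.2]
grip_width: 0.977
grip_force: 0.0
```

Call:
{"fn": "jog_arm", "kwargs": {"commands": [[0.7,0,0,-0.012,0,0,0],[0.4,0,0,-0.017,0,0,0],[0,0,0,-0.017,0,0,0],[0,0,0,-0.017,0,0,0],[0,0,0,-0.017,0,0,0]], "grip_force": 45}}

```text
time: 10.97
position: [0.4362, 0.0986, 0.0174]
tool_rot: [-0.032, 3.139, -0.0]
ft_force: [0.5, 0.1, -0.3]
grip_width: 0.632
grip_force: 0.0
```

Call:
{"fn": "jog_arm", "kwargs": {"commands": [[0,0,0,0,0,0,0],[0,0,0,0,0,0,0],[0,0,0,0,0,0,0],[0,0,0,0,0,0,0],[0,0,0,0,0,0,0]]}}

```text
time: 11.38
position: [0.435, 0.0985, 0.0162]
tool_rot: [-0.033, 3.141, -0.0]
ft_force: [0.5, -0.7, 0.4]
grip_width: 0.247
grip_force: 0.0
```

Call:
{"fn": "jog_arm", "kwargs": {"commands": [[0,0,0,0,0,0,0],[0,0,0,0,0,0,0],[0,0,0,0,0,0,0],[0,0,0,0,0,0,0],[0,0,0,0,0,0,0]]}}

```text
time: 11.8
position: [0.4349, 0.0982, 0.0161]
tool_rot: [0.032, -3.141, 0.0]
ft_force: [0.1, -1.1, 0.5]
grip_width: 0.154
grip_force: 45.0
```

```bash
cat > plan.py <<'E'
from h import *
np.set_printoptions(precision=4,suppress=True)
Rc=R.from_euler('z',1.08,degrees=True)*R.from_rotvec([.22,0,0])
B=np.array([.6567,-.016,.205])
def tcp(bx,by,h,g=(-.0955,0,.0161)):
    return B+Rc.apply([bx,by-.185,h])+Rc.apply(np.array(g)-[0,0,.130])
if __name__=='__main__':
    s=ctrl.get_state();p=s['position'];print(p)
    for n,a in(('pre',(-.065,.262,.031)),('in',(0,.262,.031)),('hung',(0,.262,0)),):
        t=tcp(*a);print(n,t,(t-p)/.5,np.hypot(*t[:2]))
    print('turn',Rc.as_rotvec()/np.radians(30), (Rc*R.from_euler('z',-1.08,degrees=True)).as_rotvec()/np.radians(30))
E
python3 plan.py
```

```text
[0.4349 0.0982 0.0161]
pre [0.4945 0.0742 0.1409] [ 0.1192 -0.0481  0.2497] 0.5000064302093857
in [0.5595 0.0754 0.1409] [ 0.2492 -0.0456  0.2497] 0.5645202029522305
hung [0.5593 0.0822 0.1106] [ 0.2489 -0.0321  0.1891] 0.565337424093467
turn [0.4202 0.004  0.0359] [0.4201 0.0079 0.    ]
```

Call:
{"fn": "jog_arm", "kwargs": {"commands": [[0,0,0,0.004,0,0,0],[0,0,0,0.01,0,0,0],[0,0,0,0.02,0,0,0],[0,0,0,0.04,0,0,0],[0,0,0,0.06,0,0,0]], "grip_force": 60}}

```text
time: 12.22
position: [0.434, 0.0987, 0.0465]
tool_rot: [0.034, -3.14, -0.0]
ft_force: [-0.2, -0.1, -4.5]
grip_width: 0.151
grip_force: 60.0
```

```bash
python3 plan.py;python3 st.py
```

```text
[0.434  0.0987 0.0465]
pre [0.4945 0.0742 0.1409] [ 0.1209 -0.049   0.1889] 0.5000064302093857
in [0.5595 0.0754 0.1409] [ 0.2509 -0.0466  0.1889] 0.5645202029522305
hung [0.5593 0.0822 0.1106] [ 0.2506 -0.033   0.1284] 0.565337424093467
turn [0.4202 0.004  0.0359] [0.4201 0.0079 0.    ]
12.2167 [0.434  0.0987 0.0465] [-0.2278 -0.1349 -4.4716] 0.15111112086762857 [ 0.4713  0.0739 -0.7671  2.0929  0.0601  0.9978  1.265 ]
[[-0.9998 -0.0214 -0.0017]
 [-0.0214  0.9998  0.0003]
 [ 0.0017  0.0003 -1.    ]] y ang 91.22353820977919
```

Call:
{"fn": "jog_arm", "kwargs": {"commands": [[0,0,-0.005,0.03,0.04,0.001,0],[0,0,-0.015,0.07,0.12,0.002,0],[0,0,-0.025,0.11,0.22,0.004,0],[0,0.01,-0.035,0.15,0.32,0.006,0],[0,0.03,-0.045,0.18,0.4,0.008,0]]}}

```text
time: 12.63
position: [0.45, 0.0755, 0.1387]
tool_rot: [-0.034, 3.123, 0.329]
ft_force: [0.8, -0.8, -4.5]
grip_width: 0.151
grip_force: 60.0
```

Call:
{"fn": "jog_arm", "kwargs": {"commands": [[0,0.03,-0.003,0.009,0.02,0,0],[0,0.06,-0.003,0.009,0.02,0,0],[0,0.08,-0.003,0.009,0.02,0,0],[0,0.09,-0.003,0.009,0.02,0,0],[0,0.09,-0.003,0.009,0.02,0,0]]}}

```text
time: 13.05
position: [0.4956, 0.0746, 0.1412]
tool_rot: [0.033, -3.121, -0.345]
ft_force: [-0.6, 0.2, -4.2]
grip_width: 0.152
grip_force: 60.0
```

```bash
cat > v.py <<'E'
import sys
from h import *
T=img('top');S=img('side')
s=ctrl.get_state();M=R.from_rotvec(s['tool_rot']);p=s['position']
Rc=M*R.from_matrix(np.array([[-1.,0,0],[0,1,0],[0,0,-1]]))
print(p,'Rc rv',Rc.as_rotvec(),s['ft_force'])
z=lambda d,x,y,w,h:cv2.resize(np.clip(d['frame'][y:y+h,x:x+w,::-1].astype(float)*1.4,0,255).astype('uint8'),(400,300) if w==100 else (400,300),interpolation=cv2.INTER_CUBIC)
cv2.imwrite('pics/'+sys.argv[1],np.hstack([z(T,210,130,100,75),z(S,210,180,100,75)]))
C=lambda q:p+Rc.apply(np.array(q)/1000-[-.0955,0,.0161])
from plan import B,Rc as RB
for n,q in(('tabtop+y',(-14,16,162)),('lip+y low',(17,45,106)),('lip+y top',(17,45,136)),('handle end',(-130,0,46)),('hooks',(0,0,130))):
    w=C(q);print(n,w,'bar',RB.inv().apply(w-B)+[0,.185,0],'top',(proj(T,w)-[210,130])*4,'side',(proj(S,w)-[210,180])*4+[400,0])
E
python3 v.py z4.png
```

```text
[0.49411623 0.07476116 0.1406101 ] Rc rv [0.21987238 0.00298501 0.0215942 ] [-0.07024521  0.65046826 -4.11535272]
tabtop+y [0.576  0.0603 0.2864] bar [-0.0792  0.2787  0.0625] top [162.1099 206.0113] side [598.4548 130.2528]
lip+y low [0.6061 0.1015 0.2381] bar [-0.0484  0.3078  0.0064] top [103.993  169.1277] side [557.9156 209.6389]
lip+y top [0.6063 0.095  0.2674] bar [-0.0483  0.3078  0.0364] top [110.5468 161.5695] side [556.3233 178.9327]
handle end [0.4598 0.0675 0.1698] bar [-0.1953  0.2624 -0.0534] top [154.4314 398.6589] side [746.1396 237.4742]
hooks [0.5902 0.052  0.2517] bar [-0.0652  0.2628  0.0305] top [178.3798 192.3629] side [583.3701 150.936 ]
```

View pics/z4.png

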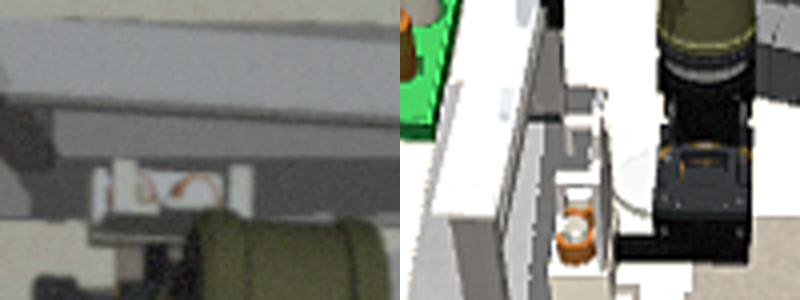

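The hooks are where the model puts them: top-view lip edge at zoom (112,160) against a predicted (110,162), and side view (557,178) as predicted. Now bringing it in under the cover, slowly.

Call:
{"fn": "jog_arm", "kwargs": {"commands": [[0,0.01,0,0,0,0,0],[0,0.03,0,0,0,0,0],[0,0.055,0.001,0,0,0,0],[0,0.075,0.001,0,0,0,0],[0,0.085,0.001,0,0,0,0]]}}

```text
time: 13.57
position: [0.5391, 0.075, 0.1407]
tool_rot: [0.032, -3.122, -0.346]
ft_force: [-0.4, 0.0, -3.4]
grip_width: 0.149
grip_force: 60.0
```

Call:
{"fn": "jog_arm", "kwargs": {"commands": [[0,0.005,0,0,0,0,0],[0,0.01,0,0,0,0,0],[0,0.015,0,0,0,0,0],[0,0.018,0,0,0,0,0],[0,0.018,0,0,0,0,0]]}}

```text
time: 13.98
position: [0.5465, 0.075, 0.1406]
tool_rot: [0.032, -3.121, -0.345]
ft_force: [1.0, 0.3, -3.8]
grip_width: 0.151
grip_force: 60.0
```

Call:
{"fn": "jog_arm", "kwargs": {"commands": [[0,0.008,0,0,0,0,0],[0,0.016,0,0,0,0,0],[0,0.022,0,0,0,0,0],[0,0.026,0,0,0,0,0],[0,0.026,0,0,0,0,0]]}}

```text
time: 14.4
position: [0.5599, 0.075, 0.1406]
tool_rot: [0.032, -3.121, -0.345]
ft_force: [1.3, -0.1, -4.3]
grip_width: 0.148
grip_force: 60.0
```

```bash
python3 v.py z5.png
```

```text
[0.55939363 0.07508554 0.14051746] Rc rv [0.22017559 0.00218662 0.02083247] [-0.39582616  0.49130385 -4.08818846]
tabtop+y [0.6412 0.0605 0.2864] bar [-0.0141  0.2777  0.0627] top [165.132  102.9155] side [514.457  127.2938]
lip+y low [0.6714 0.1017 0.2381] bar [0.0169 0.3068 0.0067] top [107.1734  70.5926] side [474.5474 206.5078]
lip+y top [0.6715 0.0952 0.2674] bar [0.0169 0.3068 0.0367] top [113.7916  60.5465] side [471.9538 175.8161]
handle end [0.525  0.0678 0.1697] bar [-0.1301  0.2615 -0.0533] top [157.0351 303.7115] side [666.0881 234.6555]
hooks [0.6554 0.0522 0.2517] bar [-0.      0.2618  0.0307] top [181.2303  92.5776] side [501.223  147.9945]
```

View pics/z5.png

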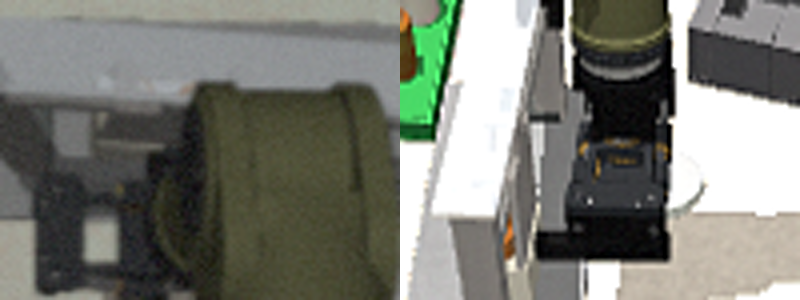

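The carrier is under the cover with no contact forces; the plate shows at side zoom (520,240) and the gripper stays in front of the cover. Now lowering square to the bar.

Call:
{"fn": "jog_arm", "kwargs": {"commands": [[0,0,0.002,-0.01,0,0,0],[0,0,0.004,-0.02,0,0,0],[0,0,0.007,-0.03,0,0,0],[0,0,0.009,-0.04,0,0,0],[0,0,0.01,-0.047,0,0,0]]}}

```text
time: 14.92
position: [0.5588, 0.0804, 0.116]
tool_rot: [0.033, -3.119, -0.345]
ft_force: [0.1, -0.0, -3.5]
grip_width: 0.151
grip_force: 60.0
```

Call:
{"fn": "jog_arm", "kwargs": {"commands": [[0,0,0,-0.002,0,0,0],[0,0,0.001,-0.004,0,0,0],[0,0,0.001,-0.006,0,0,0],[0,0,0.002,-0.008,0,0,0],[0,0,0.002,-0.008,0,0,0]]}}

```text
time: 15.33
position: [0.5598, 0.081, 0.1134]
tool_rot: [0.032, -3.121, -0.345]
ft_force: [-0.8, 0.3, -1.8]
grip_width: 0.149
grip_force: 60.0
```

Call:
{"fn": "jog_arm", "kwargs": {"commands": [[0,0,0,-0.001,0,0,0],[0,0,0,-0.002,0,0,0],[0,0,0,-0.002,0,0,0],[0,0,0,-0.002,0,0,0],[0,0,0,-0.002,0,0,0]]}}

```text
time: 15.75
position: [0.5598, 0.0809, 0.1124]
tool_rot: [0.032, -3.121, -0.345]
ft_force: [0.3, -0.9, -1.9]
grip_width: 0.151
grip_force: 60.0
```

Call:
{"fn": "jog_arm", "kwargs": {"commands": [[0,0,0,-0.001,0,0,0],[0,0,0,-0.002,0,0,0],[0,0,0,-0.003,0,0,0],[0,0,0,-0.003,0,0,0],[0,0,0,-0.003,0,0,0]]}}

```text
time: 16.17
position: [0.5599, 0.0809, 0.1109]
tool_rot: [0.032, -3.122, -0.345]
ft_force: [1.2, -0.2, 0.1]
grip_width: 0.149
grip_force: 60.0
```

Call:
{"fn": "jog_arm", "kwargs": {"commands": [[0,0,0,-0.001,0,0,0],[0,0,0,-0.002,0,0,0],[0,0,0,-0.002,0,0,0],[0,0,0,-0.002,0,0,0],[0,0,0,-0.002,0,0,0]]}}

```text
time: 16.58
position: [0.5598, 0.0809, 0.1099]
tool_rot: [0.032, -3.121, -0.345]
ft_force: [1.4, -1.5, 1.2]
grip_width: 0.148
grip_force: 60.0
```

```bash
python3 st.py; python3 -c "
from h import *
print(ctrl.get_state()['torque'])"
```

```text
16.5833 [0.5598 0.0809 0.1099] [ 1.3626 -1.5322  1.1537] 0.14823940379815206 [ 0.526   0.2656 -0.6469  1.7812 -0.0667  1.1282  1.5172]
[[-0.9998 -0.0203 -0.0033]
 [-0.0206  0.9757  0.2181]
 [-0.0012  0.2181 -0.9759]] y ang 91.19478934697287
[-0.31954818 -0.49360077 -0.16434359]
```

The bar now carries the weight, and the height matches the prediction (TCP z 0.110). I'll open and pull away quickly, square to the bar.

Call:
{"fn": "jog_arm", "kwargs": {"commands": [[1,0,0,0,0,0,0],[1,0,-0.009,0.023,0,0,0],[1,0,-0.032,0.085,0,0,0],[1,-0.02,-0.053,0.162,0,0,0],[1,-0.05,-0.066,0.22,0,0,0]]}}

```text
time: 17.0
position: [0.5347, 0.0473, 0.2221]
tool_rot: [0.032, -3.121, -0.346]
ft_force: [-0.0, 0.5, 0.8]
grip_width: 0.444
grip_force: 0.0
```

Call:
{"fn": "jog_arm", "kwargs": {"commands": [[1,-0.05,0.02,0.02,0,0,0],[1,-0.1,0.08,0.04,0,0,0],[1,-0.15,0.14,0.06,0,0,0],[1,-0.19,0.2,0.06,0,0,0],[1,-0.19,0.26,0.06,0,0,0]]}}

```text
time: 17.42
position: [0.4361, 0.1794, 0.2505]
tool_rot: [0.034, -3.121, -0.339]
ft_force: [1.0, 0.5, -0.2]
grip_width: 0.823
grip_force: 0.0
```

Call:
{"fn": "jog_arm", "kwargs": {"commands": [[1,0,0.05,0,0,0,0],[1,0,0.1,0,0,0,0],[1,0,0.15,0,0,0,0],[1,0,0.15,0,0,0,0],[1,0,0.15,0,0,0,0]]}}

```text
time: 17.83
position: [0.4382, 0.2544, 0.2499]
tool_rot: [0.039, -3.119, -0.344]
ft_force: [-0.3, -1.6, -0.2]
grip_width: 0.995
grip_force: 0.0
```

Call:
{"fn": "jog_arm", "kwargs": {"commands": [[1,0,0,0,0,0,0],[1,0,0,0,0,0,0],[1,0,0,0,0,0,0],[1,0,0,0,0,0,0],[1,0,0,0,0,0,0]]}}

```text
time: 18.25
position: [0.4396, 0.2524, 0.2496]
tool_rot: [0.03, -3.121, -0.345]
ft_force: [0.6, -0.4, 0.4]
grip_width: 0.996
grip_force: 0.0
```

Call:
{"fn": "jog_arm", "kwargs": {"commands": [[1,0,0,0,0,0,0],[1,0,0,0,0,0,0],[1,0,0,0,0,0,0],[1,0,0,0,0,0,0],[1,0,0,0,0,0,0]]}}

```text
time: 18.67
position: [0.4394, 0.253, 0.2496]
tool_rot: [0.032, -3.121, -0.345]
ft_force: [0.6, -0.6, 0.4]
grip_width: 1.002
grip_force: 0.0
```

Call:
{"fn": "jog_arm", "kwargs": {"commands": [[1,0,0,0,0,0,0],[1,0,0,0,0,0,0],[1,0,0,0,0,0,0],[1,0,0,0,0,0,0],[1,0,0,0,0,0,0]]}}

```text
time: 19.08
position: [0.4394, 0.253, 0.2496]
tool_rot: [0.032, -3.121, -0.345]
ft_force: [0.5, -0.2, 0.3]
grip_width: 0.996
grip_force: 0.0
```

Call:
{"fn": "jog_arm", "kwargs": {"commands": [[1,0,0,0,0,0,0],[1,0,0,0,0,0,0],[1,0,0,0,0,0,0],[1,0,0,0,0,0,0],[1,0,0,0,0,0,0]]}}

```text
time: 19.5
position: [0.4394, 0.253, 0.2496]
tool_rot: [0.032, -3.121, -0.345]
ft_force: [-0.4, -0.3, 0.0]
grip_width: 1.0
grip_force: 0.0
```

```bash
python3 - <<'E'
from h import *
T=img('top');S=img('side');
def proj2(d,q): # expected hung against stop
    from plan import B,Rc
    return proj(d,B+Rc.apply(np.array([0,.045-.185,0])+np.array(q)/1000-[0,0,.13]))
print([ (n,proj2(T,q),proj2(S,q)) for n,q in(('handle end',(-130,0,46)),('block front corner +y',(-20,45,45)))])
a=[d['frame'][:,:,::-1] for d in(T,S)]
z=lambda a,x,y:cv2.resize(np.clip(a[y:y+105,x:x+140].astype(float)*1.4,0,255).astype('uint8'),(400,300),interpolation=cv2.INTER_CUBIC)
cv2.imwrite('pics/end.png',np.vstack([np.hstack([cv2.resize(x,(400,300)) for x in a]),np.hstack([z(a[0],240,120),z(a[1],200,145)])]))
E
```

```text
[('handle end', array([320.4148, 208.895 ]), array([279.3405, 208.0802])), ('block front corner +y', array([305.7384, 171.1295]), array([248.3155, 214.7866]))]
```

View pics/end.png

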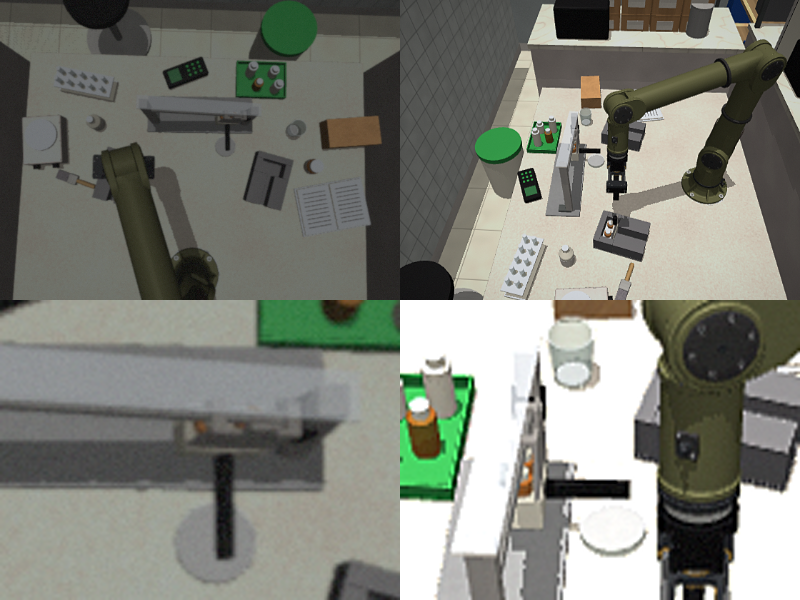

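The carrier hangs on the bar with its handle end at top view (318.8,210.3), against (320.4,208.9) predicted for resting on the stop. I'll check that it is at rest, then hand in.

Call:
{"fn": "jog_arm", "kwargs": {"commands": [[1,0,0,0,0,0,0],[1,0,0,0,0,0,0],[1,0,0,0,0,0,0],[1,0,0,0,0,0,0],[1,0,0,0,0,0,0]]}}

```text
time: 20.02
position: [0.4394, 0.253, 0.2496]
tool_rot: [0.032, -3.121, -0.345]
ft_force: [0.7, -0.5, 0.3]
grip_width: 1.0
grip_force: 0.0
```

Call:
{"fn": "jog_arm", "kwargs": {"commands": [[1,0,0,0,0,0,0],[1,0,0,0,0,0,0],[1,0,0,0,0,0,0],[1,0,0,0,0,0,0],[1,0,0,0,0,0,0]]}}

```text
time: 20.43
position: [0.4394, 0.253, 0.2496]
tool_rot: [0.032, -3.121, -0.345]
ft_force: [-0.9, -0.7, -0.1]
grip_width: 1.0
grip_force: 0.0
```

```bash
cat > r.py <<'E'
from h import *
for n,(x,y,w,h) in(('top',(310,180,20,40)),('side',(252,195,40,30))):
    d=img(n);m=cv2.inRange(d['frame'][y:y+h,x:x+w],(0,0,0),(38,38,38));k=cv2.moments(m,True)
    print(n,k['m00'],x+k['m10']/k['m00'],y+k['m01']/k['m00'])
E
python3 r.py
```

```text
top 160.0 317.925 193.74375
side 208.0 270.27403846153845 210.65384615384616
```

Call:
{"fn": "jog_arm", "kwargs": {"commands": [[1,0,0,0,0,0,0],[1,0,0,0,0,0,0],[1,0,0,0,0,0,0],[1,0,0,0,0,0,0],[1,0,0,0,0,0,0]]}}

```text
time: 20.95
position: [0.4394, 0.253, 0.2496]
tool_rot: [0.032, -3.121, -0.345]
ft_force: [-0.0, -0.2, -0.9]
grip_width: 0.999
grip_force: 0.0
```

```bash
python3 r.py; python3 - <<'E'
from plan import *
T=img('top');c=lambda y,q:proj(T,B+Rc.apply(np.array([0,y-.185,0])+np.array(q)/1000-[0,0,.13]))
for y in(.045,.06):print(y,c(y,(-75,0,46)))
E
```

```text
top 160.0 317.925 193.74375
side 206.0 270.11650485436894 210.77184466019418
0.045 [320.4193 190.2796]
0.06 [315.5671 190.0908]
```

```bash
python3 -c "
from bench import ctrl
print(ctrl.close_job())"
```

```text
the job is handed in; nothing more can be done
None
```

The carrier was lifted out by its tab, stood upright on the bench and let go, then hung by its handle on the upper half of the rail; it ran down by itself and is at rest, within about 6 mm of where the stop should hold it. The job was handed in just after 21 s, with no bystanders touched.

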